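# Stand the tall picture in the slotted picture block

## Robot

A 7-joint arm with a two-finger parallel gripper is mounted at the origin on the work surface. World frame = base frame: x ahead of the robot, y to its left, z up, the work surface at z = 0. Lengths are in m, angles in rad, forces in N, time in s.
With the tool pointing down it reaches from about 0.35 to 0.9 m from the base axis. Payload 7.2 kg.
Tool frame: the origin (TCP) lies on the centre line of the jaws, within the pads' length; the fingertips stand 25 mm ahead of it and the grasp point (between the pads) lies 6 mm ahead of it (tcp_to_tips is the distance from the TCP to the fingertips, in m); z points along the fingers, y is the line along which they close (so a half turn about z gives the same grasp; the last joint's range is limited). The gripper opens to 85 mm and grips with 20 to 120 N. Pads are 22 mm wide; open, the fingers measure 114 mm over their backs; the gripper's body (76 mm by 85 mm) begins 54 mm behind the grasp point. The pads swing forward as they close: fully open they stand 13 mm farther back than shut.
Start: joints at [-1.242, 0.411, -0.013, 1.596, 0.006, 1.134, -0.082], TCP at [0.242, 0.576, 0.256] pointing down, gripper open.
Joint ranges: [-2.95, 2.95], [-0.29, 1.99], [-1.47, 1.44], [0.14, 2.54], [-1.03, 4.17], [0.13, 1.85], [-2.86, 2.86]. Speed limits (rad/s): [2.39, 2.39, 3.01, 3.01, 3.14, 3.14, 3.14].

## Interface

Orientations are given as a unit quaternion [w, x, y, z].
In Python, from bench import observe, read_camera, sign_off, tcp_to_tips gives the robot as it stands.
- The arm moves only by the shell command python3 -m creep 'ROWS' [FORCE]. ROWS is JSON, a list of rows, each a list of 5 numbers: the opening, from -1 (shut) to 1 (fully open), then the shift along the tool's x, y, z in m, then the turn about the tool's z in degrees. In form: [[claw, tx, ty, tz, roll], ...]. A call has exactly 5 rows; each row shifts and turns the commanded pose from where the row before left it, along the tool's axes as they then stand; what a row does not reach is not made up. A row lasts 1/12 s, in which the tool goes at most 41.7 mm and 7.16 degrees, less where a joint would pass 70% of its speed; a pose out of reach is approached as far as the arm can. A call with a gripper value outside its range is refused whole. The fingers move at their own pace and stop on an object; FORCE is the grip in N (left out, the last holds). Time passes only in rows, so rows that do not move let the fingers close, or fill a call up. It gives the time, the measured TCP pose, the force, the opening and the grip force at its end, in the units of the state.
- observe(): the state, without advancing time (a new reading comes with each control period).
- read_camera(name): name is "side" or "top"; returns a dict with "color" (420x560x3 uint8, red, green, blue), "range_z" (420x560 float32, m along the optical axis (not along the pixel's ray), 0 where there is no reading), "camera_matrix" (3x3 intrinsics, pixels), "R" (3x3) and "t" (3): a world point X has camera coordinates R X + t. Camera axes: x right, y down, z forward; pixel columns grow to the right and rows downward; lengths in m; the calibration is good to about 2 mm. A picture is of the moment at which its call begins.
- sign_off(): hands the job in; it is judged then, once.
The state is a dict: "time_s": time; "joints": joint angles; "joint_velocities": joint speeds; "tau": joint torques, N m; "eef_pos": TCP position; "tool_rot": TCP orientation; "force": force on the tool from outside, world axes, zero at the start; "torque": the same for the moment, N m; "width": opening from 0.0 (shut) to 1.0 (fully open); "grasp_force": force on a finger pad.
Only numpy, scipy, OpenCV 4.12 (cv2) and the standard library are available. Lean on these libraries where they do the work, as an engineer would, in place of code of your own. Each camera call takes 0.05 s, during which the arm holds its last target. There are 200 camera calls.

## Task

Take the tall narrow picture off its easel and put it in the slotted wooden block: let its lower edge into the slot while the picture is still leaning, then straighten it and lower it fully home, right way up and about the middle of the block, and let go without dropping it. Leave the wide picture and the potted plant where they are.

Things in the scene. Friction and masses are not known exactly. Their poses are not given: they have to be found in the camera images.
- tall_picture: to move: white-framed rigid panel 85 mm wide (y), 135 tall (z), 11 thick (x), about 0.1 kg. Origin: centre of its underside; z up the panel; -x is the picture side. Starts on one of two alike black easels, leaning back (top towards +x) 0.35 rad, lower edge 25 mm above the table. Easel backs it up to 60 mm, lip covers lowest 8 mm; upper half free to grip, gripper tilted.
- wide_picture: bystander on the other easel, leaning alike: white-framed picture 135 mm wide (y), 90 tall (z), 11 thick (x). Origin: centre of its underside; axes as for the tall picture.
- block: fixed light-wood block 68 mm (x) by 170 (y), 48 high, with one slot. Origin: centre of its underside on the table; z up. The slot runs along y through the centre, open at both ends and above: floor 8 mm above the table, parallel walls 16 mm apart up to 36 mm, then 45-degree chamfers to a 40 mm wide mouth at the top.
- plant: bystander: succulent in a white pot 72 mm across, about 100 mm high with leaves, loose on the table beyond the easels and block. Origin: centre of the pot's underside.
Things that resemble listed ones, but are neither listed nor needed, are in the scene too. What is shaped like the tall_picture but yellow is not meant.

How it is judged:
By the outcome, as a careful person would: the job done as asked, in the order asked, and still so for the second after the job is handed in, with the robot touching nothing.
It also fails if it takes over 43 s, if anything falls off the work surface, if the arm or the gripper's body presses on something with over 40 N, if the wrist force passes 120 N, or if a joint passes its speed limit or range.

## Working session

There is one attempt and no reset: what is moved stays moved. The work goes in short steps, Python scripts to look and compute and a shell command to move; the robot and the scene stay as the last step left them, time stands still between calls to the robot, and variables do not carry over. Pictures are saved under pics/ and viewed, at most 10 in all, crops included, and the job is handed in when it is done.

```bash
ls; mkdir -p pics; python3 - <<'E'
from bench import *
import cv2,numpy as np
s=observe(); print({k:np.round(v,3).tolist() for k,v in s.items()}, tcp_to_tips)
for n in("side","top"):
    c=read_camera(n); np.savez(f"pics/{n}0.npz",**c)
    cv2.imwrite(f"pics/{n}0.png",cv2.resize(c["color"][:,:,::-1],(800,600)))
    print(n,c["camera_matrix"].round(1).tolist(),(-c["R"].T@c["t"]).round(3),c["R"].round(3).tolist(), (c["range_z"]>0).mean())
E
```

```text
pics
{'time_s': 0.0, 'joints': [-1.242, 0.412, -0.013, 1.597, 0.006, 1.134, -0.082], 'joint_velocities': [-0.001, -0.0, 0.002, -0.001, -0.0, -0.0, 0.0], 'tau': [-0.0, -60.063, 0.682, -29.943, 0.014, 0.01, 0.0], 'eef_pos': [0.241, 0.576, 0.255], 'tool_rot': [-0.0, 0.197, 0.98, -0.001], 'force': [0.554, -0.158, -0.112], 'torque': [-0.022, 0.035, 0.008], 'grasp_force': 0.0, 'width': 0.997} 0.025
side [[451.6, 0.0, 272.0], [0.0, 451.6, 209.0], [0.0, 0.0, 1.0]] [ 0.59  -0.641  0.873] [[0.996, -0.085, 0.001], [-0.065, -0.764, -0.642], [0.055, 0.64, -0.766]] 0.9961139455782313
top [[543.2, 0.0, 279.1], [0.0, 543.2, 219.9], [0.0, 0.0, 1.0]] [0.353 0.04  1.338] [[0.15, -0.989, 0.003], [-0.966, -0.147, -0.213], [0.211, 0.029, -0.977]] 0.9959056122448979
```

View pics/side0.png

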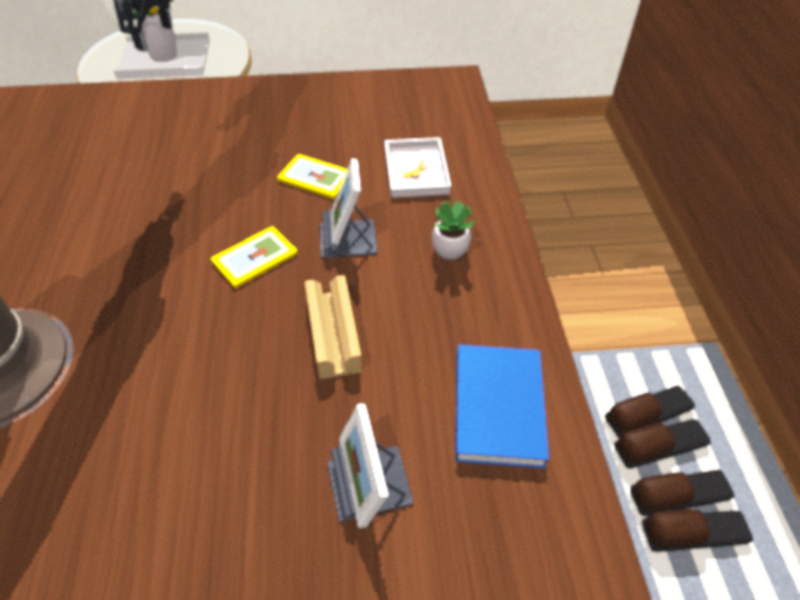

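View pics/top0.png

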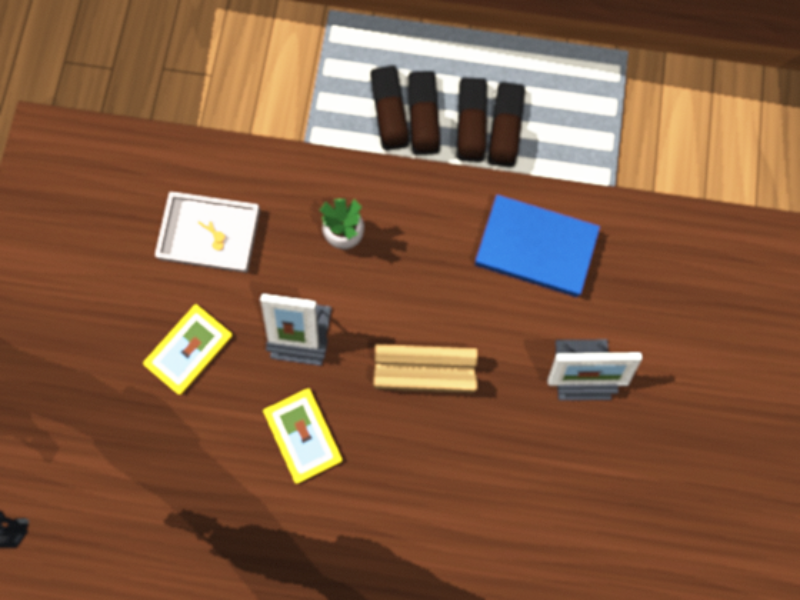

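Side picture (800×600 view): a white tall picture leans on its easel at (345,205) and a white wide picture at (362,465). The block is at (333,328), the plant at (452,230), and two yellow-framed flat pictures at (254,256) and (313,176). In the top view the tall picture is at (290,325), the wide one at (595,370), the block at (425,368) and the plant at (342,225).

Candidates in the top view: white (290,325), white (595,370), yellow (188,348) and yellow (303,435). The white upright-format one at (290,325) fits tall_picture. The crop below should confirm it.

```bash
cat > h.py <<'E'
import numpy as np,cv2
def load(n): return dict(np.load(f"pics/{n}.npz"))
def cloud(c):
    K=c["camera_matrix"];z=c["range_z"];v,u=np.mgrid[:z.shape[0],:z.shape[1]]
    p=np.stack([(u-K[0,2])*z/K[0,0],(v-K[1,2])*z/K[1,1],z],-1)
    return (p-c["t"])@c["R"]          # world
def ray(c,u,v):
    d=c["R"].T@np.array([(u-c["camera_matrix"][0,2])/c["camera_matrix"][0,0],(v-c["camera_matrix"][1,2])/c["camera_matrix"][1,1],1]);return -c["R"].T@c["t"],d/np.linalg.norm(d)
def tri(c1,p1,c2,p2):
    o1,d1=ray(c1,*p1);o2,d2=ray(c2,*p2);s=np.linalg.lstsq(np.c_[d1,-d2],o2-o1,rcond=None)[0]
    a,b=o1+s[0]*d1,o2+s[1]*d2;return (a+b)/2,np.linalg.norm(a-b)
E
python3 - <<'E'
from h import *
t,s=load("top0"),load("side0")
def crop(c,x0,y0,x1,y1,k): return cv2.resize(c["color"][y0:y1,x0:x1,::-1],None,fx=k,fy=k,interpolation=cv2.INTER_CUBIC)
a=crop(t,170,190,350,290,4); b=crop(s,195,100,325,280,3)  # b 390x540
cv2.imwrite("pics/croptop.png",a)
cv2.imwrite("pics/cropside.png",cv2.resize(b,None,fx=1.1,fy=1.1))
for n,c in(("top",t),("side",s)):
    P=cloud(c);g=c["color"].astype(int)
    white=(g.min(-1)>150)&(np.ptp(g,axis=-1)<40)
    for nm,box in (("tall",(.2,.75,-.05,.35)),("wide",(.2,.75,-.5,-.15))):
        m=(P[...,0]>box[0])&(P[...,0]<box[1])&(P[...,1]>box[2])&(P[...,1]<box[3])&(P[...,2]>.03)&(P[...,2]<.2)&white
        q=P[m]; 
        if len(q): print(n,nm,len(q),np.percentile(q,[2,50,98],axis=0).round(3).tolist())
    wood=(g[...,0]>170)&(g[...,2]<150)&(g[...,1]>130)&(P[...,2]>.03)&(P[...,2]<.06)&(P[...,0]<.8)&(abs(P[...,1])<.3)
    q=P[wood&(P[...,2]>.043)];print(n,"block top",len(q),np.percentile(q,[1,50,99],axis=0).round(3).tolist(), cv2.minAreaRect(q[:,:2].astype(np.float32)))
E
```

```text
top tall 783 [[0.556, 0.198, 0.033], [0.593, 0.243, 0.121], [0.748, 0.291, 0.155]]
top wide 727 [[0.56, -0.317, 0.033], [0.592, -0.248, 0.102], [0.61, -0.187, 0.113]]
top block top 778 [[0.51, -0.065, 0.043], [0.56, 0.029, 0.047], [0.59, 0.106, 0.053]] ((0.5951206684112549, 0.09436914324760437), (0.3473012149333954, 0.15334825217723846), 58.872161865234375)
side tall 449 [[0.558, 0.188, 0.031], [0.595, 0.221, 0.115], [0.749, 0.29, 0.153]]
side wide 1077 [[0.563, -0.32, 0.031], [0.595, -0.268, 0.099], [0.613, -0.189, 0.111]]
side block top 373 [[0.513, -0.066, 0.043], [0.565, 0.02, 0.046], [0.594, 0.108, 0.05]] ((0.5944309830665588, 0.09441599249839783), (0.34774404764175415, 0.20776218175888062), 67.2211685180664)
```

View pics/croptop.png

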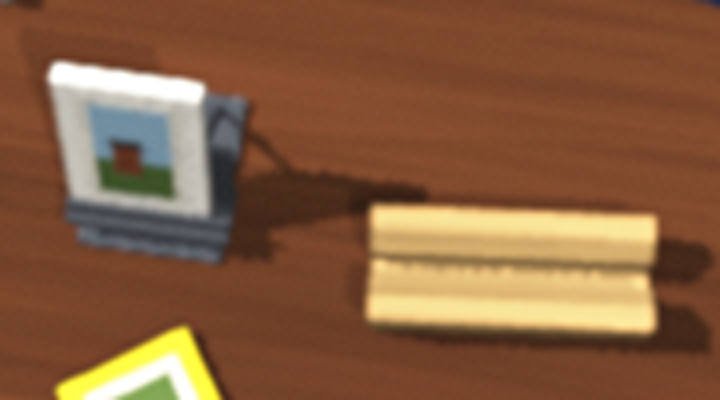

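View pics/cropside.png

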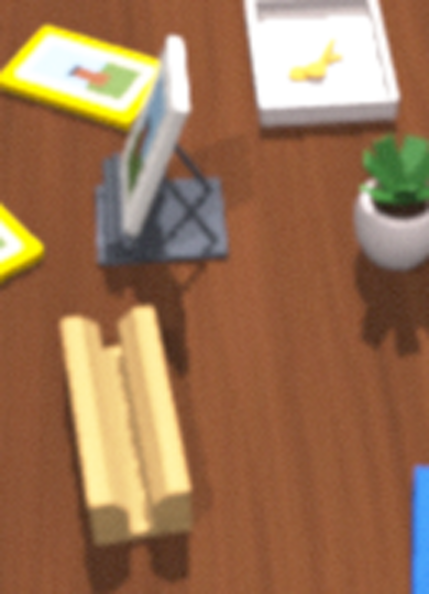

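The crop confirms the target: the only upright-format white-framed picture, on the easel at crop pixel (130,135), next to the block (370–656, 205–332). The others are yellow frames lying flat and the wide white picture.

```bash
python3 - <<'E'
from h import *
t,s=load("top0"),load("side0")
T=lambda u,v:(170+u/4-.4,190+v/4-.4); S=lambda u,v:(195+u/3.3-.35,100+v/3.3-.35)
# block corners: left-far(+x,+y), right-far, right-near, left-near  in top crop ; side crop match
bt=[(370,205),(656,215),(656,332),(367,320)]; bs=[(155,308),(190,493),(96,508),(62,320)]
for a,b in zip(bt,bs):
    p,e=tri(t,T(*a),s,S(*b)); o,d=ray(t,*T(*a)); q=o+d*(.048-o[2])/d[2]; o,d=ray(s,*S(*b)); r=o+d*(.048-o[2])/d[2]
    print("block",p.round(3),round(e,4),"top@48",q.round(3),"side@48",r.round(3))
for a,b,n in (((50,66),(168,38),"tall top front +y"),((206,82),(180,108),"tall top front/back -y")):
    p,e=tri(t,T(*a),s,S(*b)); print(n,p.round(3),round(e,4))
for nm,yb in (("tall",(.15,.32)),("wide",(-.35,-.15))):
  for n,c in(("top",t),("side",s)):
    P=cloud(c);g=c["color"].astype(int)
    dark=(g.max(-1)<110)&(np.ptp(g,axis=-1)<35)
    m=(P[...,0]>.53)&(P[...,0]<.65)&(P[...,1]>yb[0])&(P[...,1]<yb[1])&(P[...,2]>.06)&(P[...,2]<.17)&~dark
    q=P[m]; best=0; rng=np.random.default_rng(0)
    for _ in range(500):
        a=q[rng.choice(len(q),3,False)];nv=np.cross(a[1]-a[0],a[2]-a[0]);L=np.linalg.norm(nv)
        if L<1e-6: continue
        i=abs((q-a[0])@nv/L)<.002
        if i.sum()>best and abs(nv[0]/L)>.6: best=i.sum();I=i
    f=q[I];f0=f.mean(0);nv=np.linalg.svd(f-f0)[2][2];nv*=-np.sign(nv[0])
    h=np.array([nv[1],-nv[0],0]);h/=np.linalg.norm(h);up=np.cross(nv,h);up*=np.sign(up[2])
    a=(f-f0)@h;b=(f-f0)@up
    print(nm,n,best,len(q),"n",nv.round(3),"lean",np.arcsin(nv[2]).round(3),"yaw",np.arctan2(-nv[1],-nv[0]).round(3))
    ah=np.percentile(a,[1,99]); tp=f0+h*ah.mean()+up*np.percentile(b,99.5)
    print("  width",np.ptp(ah).round(3),"top mid front",tp.round(4),"underside centre est",(tp-up*.135-nv*.0055).round(4))
E
```

```text
block [0.577 0.111 0.041] 0.0033 top@48 [0.574 0.111 0.048] side@48 [0.579 0.106 0.048]
block [ 0.595 -0.061  0.044] 0.0003 top@48 [ 0.594 -0.061  0.048] side@48 [ 0.595 -0.064  0.048]
block [ 0.528 -0.069  0.044] 0.0074 top@48 [ 0.524 -0.07   0.048] side@48 [ 0.532 -0.071  0.048]
block [0.508 0.102 0.044] 0.0037 top@48 [0.505 0.101 0.048] side@48 [0.51  0.099 0.048]
tall top front +y [0.605 0.294 0.15 ] 0.0062
tall top front/back -y [0.609 0.206 0.155] 0.0046
tall top 698 928 n [-0.937 -0.012  0.349] lean 0.357 yaw 0.013
  width 0.083 top mid front [0.6026 0.2494 0.1571] underside centre est [0.5606 0.2489 0.0287]
tall side 339 501 n [-0.936 -0.015  0.352] lean 0.36 yaw 0.016
  width 0.085 top mid front [0.6051 0.2499 0.1547] underside centre est [0.5627 0.2492 0.0264]
wide top 609 879 n [-0.92  -0.144  0.364] lean 0.373 yaw 0.156
  width 0.132 top mid front [ 0.5969 -0.2522  0.1145] underside centre est [ 0.5534 -0.259  -0.0132]
wide side 878 1178 n [-0.917 -0.146  0.372] lean 0.381 yaw 0.158
  width 0.133 top mid front [ 0.5988 -0.2519  0.1121] underside centre est [ 0.5543 -0.2589 -0.0153]
```

```bash
cat >> h.py <<'E'
from scipy.spatial.transform import Rotation as Ro
def pose():
    from bench import observe
    s=observe();q=np.array(s["tool_rot"]);return np.array(s["eef_pos"]),Ro.from_quat(q[[1,2,3,0]]),s
def plan(R,dp,roll,n):   # constant world velocity with rolling; prints tool-frame rows
    for i in range(n):
        Ri=R*Ro.from_euler('z',roll*i/n,degrees=True)
        print([*Ri.inv().apply(np.array(dp)/n).round(4).tolist(),round(roll/n,2)])
def show():
    p,R,s=pose();M=R.as_matrix();z=M[:,2]
    print("t",round(s["time_s"],2),"p",p.round(4),"x",M[:,0].round(3),"y",M[:,1].round(3),"z",z.round(3),"lean",np.degrees(np.arctan2(-z[0],-z[2])).round(1),np.degrees(np.arctan2(-z[1],-z[2])).round(1),"F",np.round(s["force"],1),"w",round(float(s["width"]),3),"g",round(float(s["grasp_force"]),1),"j",np.round(s["joints"],2))
E
python3 -c "
from h import *
p,R,s=pose(); plan(R,np.array([.39,0,.30])-p,66.4,15)"
```

```text
[-0.024, -0.0316, -0.0029, 4.43]
[-0.0263, -0.0297, -0.0029, 4.43]
[-0.0286, -0.0275, -0.0029, 4.43]
[-0.0306, -0.0252, -0.0029, 4.43]
[-0.0325, -0.0228, -0.0029, 4.43]
[-0.0341, -0.0202, -0.0029, 4.43]
[-0.0356, -0.0175, -0.0029, 4.43]
[-0.0368, -0.0147, -0.0029, 4.43]
[-0.0378, -0.0119, -0.0029, 4.43]
[-0.0387, -0.0089, -0.0029, 4.43]
[-0.0392, -0.0059, -0.0029, 4.43]
[-0.0396, -0.0028, -0.0029, 4.43]
[-0.0397, 0.0002, -0.0029, 4.43]
[-0.0395, 0.0033, -0.0029, 4.43]
[-0.0392, 0.0063, -0.0029, 4.43]
```

```bash
python3 -m creep '[[1,-0.024,-0.0316,-0.003,4.4],[1,-0.0263,-0.0297,-0.003,4.4],[1,-0.0286,-0.0275,-0.003,4.4],[1,-0.0306,-0.0252,-0.003,4.4],[1,-0.0325,-0.0228,-0.003,4.4]]'
python3 -m creep '[[1,-0.0341,-0.0202,-0.003,4.4],[1,-0.0356,-0.0175,-0.003,4.4],[1,-0.0368,-0.0147,-0.003,4.4],[1,-0.0378,-0.0119,-0.003,4.4],[1,-0.0387,-0.0089,-0.003,4.4]]'
python3 -m creep '[[1,-0.0392,-0.0059,-0.003,4.4],[1,-0.0396,-0.0028,-0.003,4.4],[1,-0.0397,0,-0.003,4.4],[1,-0.0395,0.0033,-0.003,4.4],[1,-0.0392,0.0063,-0.003,4.4]]'
python3 -c "from h import *;show()"
```

```text
time_s: 0.52
eef_pos: [0.2914, 0.3823, 0.271]
tool_rot: [-0.0, 0.382, 0.924, -0.0]
force: [1.3, 1.2, 0.6]
width: 0.999
grasp_force: 0.0
time_s: 0.93
eef_pos: [0.3413, 0.1906, 0.2863]
tool_rot: [-0.0, 0.551, 0.834, 0.0]
force: [1.4, -0.5, -0.2]
width: 1.0
grasp_force: 0.0
time_s: 1.35
eef_pos: [0.3917, -0.0013, 0.3015]
tool_rot: [-0.0, 0.701, 0.714, 0.0]
force: [0.9, 0.9, 0.1]
width: 1.0
grasp_force: 0.0
t 1.35 p [ 0.3917 -0.0013  0.3015] x [-0.018  1.     0.001] y [1.    0.018 0.   ] z [ 0.     0.001 -1.   ] lean -0.0 -0.0 F [0.9 0.9 0.1] w 1.0 g 0.0 j [-0.68 -0.09  0.53  2.07  0.05  1.14 -0.15]
```

Now I'll see what the arm does at its inner reach limit. I need the tool tilted, and the rows only allow shifts and roll.

```bash
for i in 1; do python3 -m creep '[[1,0,-0.02,0,0],[1,0,-0.02,0,0],[1,0,-0.02,0,0],[1,0,-0.02,0,0],[1,0,-0.02,0,0]]' >/dev/null;  python3 -c "from h import *;show()"; done
python3 -m creep '[[1,0,-0.02,0,0],[1,0,-0.02,0,0],[1,0,-0.02,0,0],[1,0,-0.02,0,0],[1,0,-0.02,0,0]]' >/dev/null;  python3 -c "from h import *;show()"
```

```text
t 1.77 p [ 0.2908 -0.0012  0.3008] x [-0.024  1.    -0.001] y [ 1.     0.024 -0.002] z [-0.002 -0.001 -1.   ] lean 0.1 0.0 F [-20.1  -4.7  14.8] w 1.0 g 0.0 j [-0.56 -0.29  0.31  2.23  0.09  1.2  -0.28]
t 2.18 p [ 0.2631 -0.0055  0.3006] x [-0.023  1.     0.002] y [ 1.     0.023 -0.001] z [-0.001  0.002 -1.   ] lean 0.0 -0.1 F [-0.8 -0.   0.3] w 0.999 g 0.0 j [ 0.15 -0.29 -0.23  2.24 -0.07  1.19 -0.02]
```

```bash
python3 -m creep '[[1,0,-0.0417,0,0],[1,0,-0.0417,0,0],[1,0,-0.0417,0,0],[1,0,-0.0417,0,0],[1,0,-0.0417,0,0]]' >/dev/null;  python3 -c "from h import *;show()"
```

```text
t 2.6 p [ 0.1581 -0.0018  0.2351] x [-0.02   0.996  0.092] y [ 0.976  0.039 -0.213] z [-0.216  0.086 -0.973] lean 12.5 -5.1 F [ 1.3 -0.1 -1.3] w 0.994 g 0.0 j [-0.01 -0.29 -0.05  2.43 -0.12  1.22  0.02]
```

```bash
python3 -m creep '[[1,0.001,0.017,-0.016,0],[1,0.001,0.017,-0.016,0],[1,0.001,0.017,-0.016,0],[1,0.001,0.017,-0.016,0],[1,0.001,0.017,-0.016,0]]' >/dev/null;  python3 -c "from h import *;show()"
```

```text
t 3.02 p [ 0.2603 -0.0009  0.2967] x [-0.018  0.996  0.091] y [ 0.977  0.037 -0.211] z [-0.214  0.085 -0.973] lean 12.4 -5.0 F [-0.3 -0.  -0.3] w 0.999 g 0.0 j [-0.01 -0.15 -0.04  2.17 -0.11  1.33  0.01]
```

```bash
python3 -m creep '[[1,-0.011,-0.039,0.007,0],[1,-0.011,-0.039,0.007,0],[1,-0.011,-0.039,0.007,0],[1,-0.011,-0.039,0.007,0],[1,0,0,0,0]]' >/dev/null;  python3 -c "from h import *;show()"
```

```text
t 3.43 p [ 0.1804 -0.0345  0.2922] x [-0.012  0.995  0.097] y [ 0.975  0.033 -0.22 ] z [-0.222  0.092 -0.971] lean 12.9 -5.4 F [-0.6 -0.5  0.4] w 1.001 g 0.0 j [ 0.44 -0.28 -0.28  2.28 -0.13  1.38  0.24]
```

```bash
python3 -m creep '[[1,-0.011,-0.039,0.007,0],[1,-0.011,-0.039,0.007,0],[1,-0.011,-0.039,0.007,0],[1,0,0,0,0],[1,0,0,0,0]]' >/dev/null;  python3 -c "from h import *;show()"
```

```text
t 3.85 p [ 0.1421 -0.0636  0.277 ] x [-0.011  0.993  0.118] y [ 0.966  0.041 -0.256] z [-0.259  0.111 -0.959] lean 15.1 -6.6 F [ 0.5 -0.  -0.2] w 1.003 g 0.0 j [ 0.56 -0.29 -0.26  2.33 -0.1   1.38  0.38]
```

```bash
python3 - <<'E'
from h import *
p,R,s=pose(); plan(R,np.array([.17,.21,.29])-p,0,8)
print("push",R.inv().apply([-.6*.04,-.8*.04,0]))
E
```

```text
[0.0341, 0.0043, 0.0013, 0.0]
[0.0341, 0.0043, 0.0013, 0.0]
[0.0341, 0.0043, 0.0013, 0.0]
[0.0341, 0.0043, 0.0013, 0.0]
[0.0341, 0.0043, 0.0013, 0.0]
[0.0341, 0.0043, 0.0013, 0.0]
[0.0341, 0.0043, 0.0013, 0.0]
[0.0341, 0.0043, 0.0013, 0.0]
push [-0.03151986 -0.02448318  0.00265938]
```

```bash
python3 -m creep '[[1,0.034,0.005,0.001,0],[1,0.034,0.005,0.001,0],[1,0.034,0.005,0.001,0],[1,0.034,0.005,0.001,0],[1,0.034,0.004,0.001,0]]' >/dev/null;python3 -m creep '[[1,0.034,0.004,0.001,0],[1,0.034,0.004,0.001,0],[1,0.034,0.004,0.001,0],[1,0,0,0,0],[1,0,0,0,0]]' >/dev/null;  python3 -c "from h import *;show()"; python3 -m creep '[[1,-0.031,-0.024,0.003,0],[1,-0.031,-0.024,0.003,0],[1,-0.031,-0.024,0.003,0],[1,0,0,0,0],[1,0,0,0,0]]' >/dev/null;python3 -c "from h import *;show()"
```

```text
t 4.68 p [0.1757 0.2113 0.289 ] x [-0.028  0.992  0.121] y [ 0.963  0.059 -0.264] z [-0.269  0.109 -0.957] lean 15.7 -6.5 F [-0.  -1.6 -0.6] w 1.001 g 0.0 j [ 0.14 -0.16 -0.75  2.18 -0.37  1.27 -0.41]
t 5.1 p [0.1405 0.1544 0.2857] x [-0.023  0.993  0.113] y [ 0.963  0.052 -0.263] z [-0.267  0.103 -0.958] lean 15.6 -6.2 F [-0.2  0.6 -1.1] w 0.993 g 0.0 j [-0.12 -0.28 -0.42  2.29 -0.35  1.31 -0.35]
```

```bash
python3 -m creep '[[1,-0.031,-0.024,0.003,0],[1,-0.031,-0.024,0.003,0],[1,-0.031,-0.024,0.003,0],[1,0,0,0,0],[1,0,0,0,0]]' >/dev/null;python3 -c "from h import *;show()"
```

```text
t 5.52 p [0.1285 0.1164 0.2708] x [-0.014  0.994  0.106] y [ 0.952  0.046 -0.301] z [-0.305  0.097 -0.948] lean 17.8 -5.9 F [ 0.6 -0.1  0.3] w 0.999 g 0.0 j [-0.25 -0.29 -0.23  2.36 -0.3   1.32 -0.32]
```

```bash
python3 -m creep '[[1,-0.012,-0.038,0.01,2.0],[1,-0.012,-0.038,0.01,0],[1,0,0,0,0],[1,0,0,0,0],[1,0,0,0,0]]' >/dev/null;python3 -c "from h import *;show()"
```

```text
t 5.93 p [0.1104 0.1159 0.2622] x [-0.008  0.995  0.099] y [ 0.942  0.041 -0.332] z [-0.335  0.091 -0.938] lean 19.6 -5.5 F [0.2 0.1 0.5] w 0.997 g 0.0 j [-0.26 -0.29 -0.25  2.39 -0.32  1.32 -0.33]
```

```bash
python3 - <<'E'
from h import *
p,R,s=pose(); plan(R,np.array([.64,.24,.26])-p,0,15)
E
```

```text
[0.0079, 0.0337, -0.0109, 0.0]
[0.0079, 0.0337, -0.0109, 0.0]
[0.0079, 0.0337, -0.0109, 0.0]
[0.0079, 0.0337, -0.0109, 0.0]
[0.0079, 0.0337, -0.0109, 0.0]
[0.0079, 0.0337, -0.0109, 0.0]
[0.0079, 0.0337, -0.0109, 0.0]
[0.0079, 0.0337, -0.0109, 0.0]
[0.0079, 0.0337, -0.0109, 0.0]
[0.0079, 0.0337, -0.0109, 0.0]
[0.0079, 0.0337, -0.0109, 0.0]
[0.0079, 0.0337, -0.0109, 0.0]
[0.0079, 0.0337, -0.0109, 0.0]
[0.0079, 0.0337, -0.0109, 0.0]
[0.0079, 0.0337, -0.0109, 0.0]
```

```bash
for i in 1 2; do python3 -m creep '[[1,0.008,0.0337,-0.011,0],[1,0.008,0.0337,-0.011,0],[1,0.008,0.0337,-0.011,0],[1,0.008,0.0337,-0.011,0],[1,0.008,0.0337,-0.011,0]]' >/dev/null; python3 -c "from h import *;show()"; done
```

```text
t 6.35 p [0.2886 0.1586 0.261 ] x [-0.011  0.995  0.099] y [ 0.942  0.044 -0.332] z [-0.335  0.089 -0.938] lean 19.7 -5.4 F [-0.7  0.9  0.5] w 1.0 g 0.0 j [-0.24  0.08 -0.2   2.07 -0.22  1.27 -0.32]
t 6.77 p [0.4652 0.2007 0.26  ] x [-0.011  0.995  0.098] y [ 0.942  0.044 -0.333] z [-0.335  0.088 -0.938] lean 19.7 -5.4 F [0.3 0.3 0.3] w 1.001 g 0.0 j [-0.25  0.39 -0.16  1.67 -0.16  1.37 -0.32]
```

```bash
python3 -m creep '[[1,0.008,0.0337,-0.011,1.6],[1,0.008,0.0337,-0.011,0],[1,0.008,0.0337,-0.011,0],[1,0.008,0.0337,-0.011,0],[1,0.008,0.0337,-0.011,0]]' >/dev/null; python3 - <<'E'
from h import *
show();p,R,s=pose();z=R.as_matrix()[:,2]
g=np.array([.604,.249,.140])
print("pre",R.inv().apply(g-.07*z-p),"to grasp",R.inv().apply(g-p))
E
```

```text
t 7.18 p [0.6424 0.2392 0.2586] x [0.014 0.996 0.088] y [ 0.942  0.016 -0.335] z [-0.335  0.088 -0.938] lean 19.7 -5.3 F [0.6 0.4 0.2] w 0.999 g 0.0 j [-0.28  0.71 -0.11  1.15 -0.13  1.58 -0.35]
pre [-0.00126764  0.00375157  0.05495764] to grasp [-0.00126764  0.00375157  0.12495764]
```

```bash
python3 -m creep '[[1,0,0.004,0.025,0],[1,0,0,0.025,0],[1,0,0,0.025,0],[1,0,0,0.025,0],[1,0,0,0.025,0]]' 25 >/dev/null; python3 -c "from h import *;show()"; python3 - <<'E'
from bench import *
import cv2,numpy as np
cs=[read_camera(n)["color"][:,:,::-1] for n in("side","top")]
a=cs[0][60:260,150:370];b=cs[1][140:340,120:340]
cv2.imwrite("pics/pre.png",cv2.resize(np.hstack([a,b]),(792,360),interpolation=cv2.INTER_CUBIC))
E
```

```text
t 7.6 p [0.6022 0.2501 0.1388] x [0.015 0.996 0.088] y [ 0.942  0.016 -0.335] z [-0.336  0.088 -0.938] lean 19.7 -5.4 F [ 0.9 -0.   0.5] w 1.0 g 0.0 j [-0.29  0.74 -0.13  1.38 -0.13  1.31 -0.34]
```

View pics/pre.png

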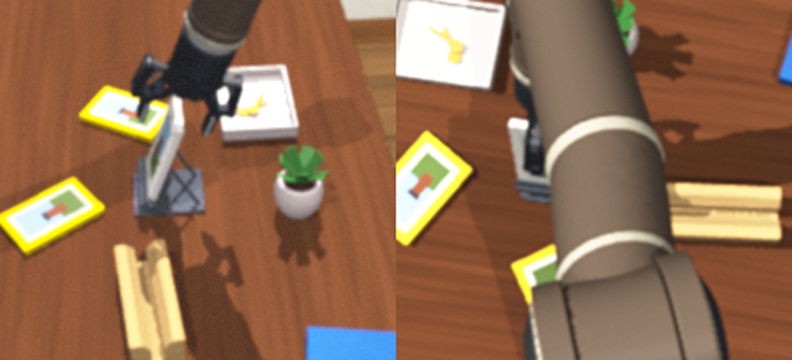

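The side half shows the open fingers straddling the tall picture's top, at (140,100) and (210,125). The panel top is at (178,105), between them. I'll close now.

```bash
for i in 1 2; do python3 -m creep '[[-1,0,0,0,0],[-1,0,0,0,0],[-1,0,0,0,0],[-1,0,0,0,0],[-1,0,0,0,0]]' 25 >/dev/null; python3 -c "from h import *;show()"; done
```

```text
t 8.12 p [0.605  0.2445 0.1416] x [0.024 0.996 0.089] y [ 0.943  0.007 -0.334] z [-0.333  0.092 -0.938] lean 19.5 -5.6 F [ 0.7 -0.2 -0.5] w 0.298 g 0.0 j [-0.28  0.74 -0.13  1.38 -0.13  1.32 -0.34]
t 8.53 p [0.6041 0.2442 0.1414] x [0.024 0.996 0.089] y [ 0.942  0.007 -0.336] z [-0.335  0.092 -0.938] lean 19.7 -5.6 F [-0.2 -1.1  5.5] w 0.123 g 24.7 j [-0.28  0.74 -0.13  1.38 -0.13  1.32 -0.34]
```

```bash
python3 -m creep '[[-1,0.001,0,-0.01,0],[-1,0.002,0,-0.02,0],[-1,0.002,0,-0.02,0],[-1,0.002,0,-0.025,0],[-1,0.002,0,-0.025,0]]' >/dev/null; python3 - <<'E'
from h import *
from bench import read_camera
show()
cs=[]
for n in("side","top"):
    c=read_camera(n);np.savez(f"pics/{n}1.npz",**c);cs.append(c["color"][:,:,::-1])
a=cs[0][40:240,150:370];b=cs[1][140:340,120:340]
cv2.imwrite("pics/lift.png",cv2.resize(np.hstack([a,b]),(792,360),interpolation=cv2.INTER_CUBIC))
c=load("side1");P=cloud(c);g=c["color"].astype(int)
m=(g.min(-1)>110)&(np.ptp(g,axis=-1)<60)&(P[...,0]>.5)&(P[...,0]<.68)&(P[...,1]>.15)&(P[...,1]<.33)&(P[...,2]>.09)&(P[...,2]<.27)
q=P[m];print(len(q),np.percentile(q,[1,50,99],axis=0).round(3))
E
```

```text
t 8.95 p [0.6385 0.2439 0.2362] x [0.024 0.996 0.088] y [ 0.942  0.007 -0.336] z [-0.335  0.091 -0.938] lean 19.7 -5.5 F [ 0.5  0.3 -0.4] w 0.124 g 24.9 j [-0.28  0.71 -0.11  1.18 -0.13  1.53 -0.36]
465 [[0.594 0.207 0.122]
 [0.62  0.216 0.189]
 [0.649 0.291 0.257]]
```

View pics/lift.png

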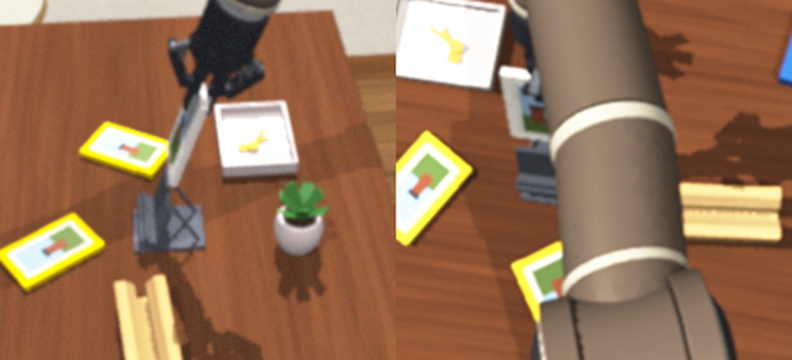

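Lifted cleanly: in the side half the panel runs from (200,90) to (175,185), clear of the easel and still leaning. Next I'll refine the slot pose and work out the transfer.

```bash
cat > slot.py <<'E'
from h import *
from scipy.optimize import minimize
def prof(x): a=abs(x); return np.where(a<8,8,np.where(a<20,np.where(a<8.5,36,36+(a-8)),48.))
def fit(n):
    c=load(n);P=cloud(c);g=c["color"].astype(int)
    m=(g[...,0]>g[...,2]+25)&(g[...,0]>120)&(P[...,0]>.48)&(P[...,0]<.62)&(P[...,1]>-.09)&(P[...,1]<.13)&(P[...,2]>.004)&(P[...,2]<.06)
    q=P[m]
    def loc(v): 
        d=q[:,:2]-v[:2];cs,sn=np.cos(v[2]),np.sin(v[2]);return (d@[cs,sn])*1e3,(d@[-sn,cs])*1e3
    def cost(v):
        x,y=loc(v);i=(abs(x)<32)&(abs(y)<80);return np.mean(np.minimum(abs(q[i,2]*1e3-v[3]*1e3-prof(x[i])),15))-i.sum()*2e-3
    best=min((minimize(cost,[.552+a,.019,.11+b,0],method="Nelder-Mead",options=dict(initial_simplex=np.array([[.552+a,.019,.11+b,0],[.556+a,.019,.11+b,0],[.552+a,.024,.11+b,0],[.552+a,.019,.14+b,0],[.552+a,.019,.11+b,.002]]))) for a in(-.005,0,.005) for b in(-.03,.02)),key=lambda r:r.fun)
    x,y=loc(best.x);t=(q[:,2]>.04);print(n,best.x.round(4),round(best.fun,2),len(q),"x",np.percentile(x[t],[1,99]).round(1),"y",np.percentile(y[t],[1,99]).round(1))
    return best.x
if __name__=="__main__": fit("top0");fit("side0")
E
python3 slot.py; python3 - <<'E'
from h import *
p,R,s=pose()
e=np.array([-.013,1,0]);b=np.array([.596,.249,.121]);u=np.array([.350,.005,.937])
for a in(-5,-5.5,-6,-6.5):
    D=R*Ro.from_euler('z',a,degrees=True)*R.inv(); e2=D.apply(e);u2=D.apply(u)
    print(a,"yaw",np.arctan2(-e2[0],e2[1]).round(3),"edge tilt",e2[2].round(3),"u",u2.round(3),"bottom",(p+D.apply(b-p)).round(4))
E
```

```text
top0 [ 5.508e-01  1.550e-02  1.138e-01 -4.000e-04] -0.66 2117 x [-33.9  33.8] y [-79.7  87.6]
side0 [ 0.5533  0.0202  0.1101 -0.001 ] -1.52 1895 x [-33.7  33.5] y [-83.5  84.4]
-5 yaw 0.095 edge tilt 0.028 u [0.342 0.007 0.94 ] bottom [0.5966 0.2487 0.1208]
-5.5 yaw 0.103 edge tilt 0.031 u [0.341 0.007 0.94 ] bottom [0.5967 0.2487 0.1207]
-6 yaw 0.112 edge tilt 0.034 u [0.34  0.007 0.941] bottom [0.5967 0.2487 0.1207]
-6.5 yaw 0.12 edge tilt 0.036 u [0.339 0.007 0.941] bottom [0.5968 0.2487 0.1207]
```

```bash
python3 - <<'E'
from h import *
p,R,s=pose();plan(R,[-.0475,-.23,-.03],-6,10)
E
```

```text
[-0.0233, -0.0037, 0.0022, -0.6]
[-0.0232, -0.0039, 0.0022, -0.6]
[-0.0232, -0.0041, 0.0022, -0.6]
[-0.0232, -0.0044, 0.0022, -0.6]
[-0.0231, -0.0046, 0.0022, -0.6]
[-0.0231, -0.0049, 0.0022, -0.6]
[-0.023, -0.0051, 0.0022, -0.6]
[-0.023, -0.0053, 0.0022, -0.6]
[-0.0229, -0.0056, 0.0022, -0.6]
[-0.0228, -0.0058, 0.0022, -0.6]
```

```bash
python3 -m creep '[[-1,-0.0233,-0.0037,0.0022,-0.6],[-1,-0.0232,-0.0039,0.0022,-0.6],[-1,-0.0232,-0.0041,0.0022,-0.6],[-1,-0.0232,-0.0044,0.0022,-0.6],[-1,-0.0231,-0.0046,0.0022,-0.6]]' >/dev/null
python3 -m creep '[[-1,-0.0231,-0.0049,0.0022,-0.6],[-1,-0.023,-0.0051,0.0022,-0.6],[-1,-0.023,-0.0053,0.0022,-0.6],[-1,-0.0229,-0.0056,0.0022,-0.6],[-1,-0.0228,-0.0058,0.0022,-0.6]]' >/dev/null
python3 -m creep '[[-1,0,0,0,0],[-1,0,0,0,0],[-1,0,0,0,0],[-1,0,0,0,0],[-1,0,0,0,0]]' >/dev/null
python3 - <<'E'
from h import *
from bench import read_camera
show()
cs=[]
for n in("side","top"):
    c=read_camera(n);np.savez(f"pics/{n}2.npz",**c);cs.append(c["color"][:,:,::-1])
a=cs[0][100:290,170:330]
cv2.imwrite("pics/over.png",cv2.resize(a,None,fx=3.1,fy=3.1,interpolation=cv2.INTER_CUBIC))
E
```

```text
t 10.3 p [0.5907 0.0154 0.206 ] x [-0.076  0.989  0.124] y [ 0.939  0.113 -0.325] z [-0.335  0.091 -0.938] lean 19.7 -5.6 F [-0.2  0.  -0.5] w 0.124 g 25.0 j [ 0.01  0.6  -0.1   1.46 -0.06  1.42  0.04]
```

View pics/over.png

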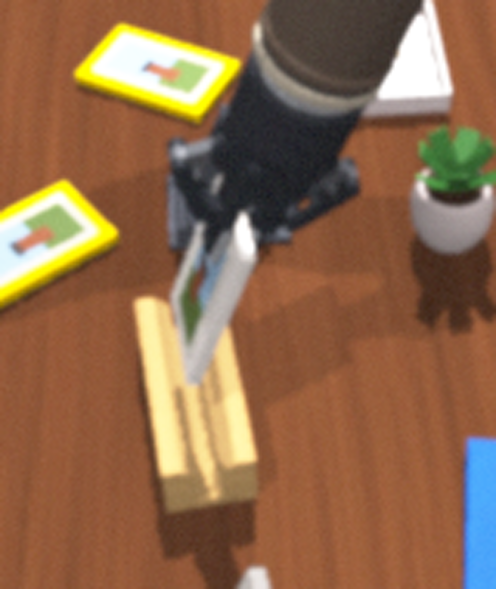

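```bash
python3 - <<'E'
from h import *
c=load("side2");P=cloud(c);g=c["color"].astype(int)
for u,v in((178,372),(200,382),(245,225)):
    o,d=ray(c,170+u/3.1-.35,100+v/3.1-.35);y=-.0225; print((u,v),(o+d*(y-o[1])/d[1]).round(4))
m=(g.min(-1)>140)&(np.ptp(g,axis=-1)<50)&(P[...,0]>.5)&(P[...,0]<.68)&(abs(P[...,1])<.09)&(P[...,2]>.06)&(P[...,2]<.25)
q=P[m];s=q[abs(q[:,1]+.022)<.008];print(len(q),len(s))
A=np.c_[s[:,2],np.ones(len(s))];k=np.linalg.lstsq(A,s[:,0],rcond=None)[0];print("edge lean slope",k, "x at z=.09",k@[.09,1],"zrange",np.percentile(s,[2,98],axis=0).round(3))
E
```

```text
(178, 372) [ 0.5449 -0.0225  0.1065]
(200, 382) [ 0.5595 -0.0225  0.0936]
(245, 225) [ 0.5974 -0.0225  0.2482]
538 229
edge lean slope [0.3455157  0.52277857] x at z=.09 0.5538749813299765 zrange [[ 0.553 -0.021  0.09 ]
 [ 0.599 -0.015  0.214]]
```

Lower edge sits over the mouth, about 3 mm to the −x side of the slot centre as intended, still leaning 0.33 rad. Lowering now.

```bash
python3 -m creep '[[-1,-0.0014,0.0036,0.0103,0],[-1,-0.0014,0.0036,0.0103,0],[-1,-0.0014,0.0036,0.0103,0],[-1,-0.0014,0.0036,0.0103,0],[-1,-0.0009,0.0023,0.0066,0]]' 20; python3 -m creep '[[-1,-0.0003,0.0007,0.0019,0],[-1,-0.0003,0.0007,0.0019,0],[-1,-0.0003,0.0007,0.0019,0],[-1,0,0,0,0],[-1,0,0,0,0]]';python3 -c "from h import *;show()"
```

```text
time_s: 10.82
eef_pos: [0.5899, 0.0138, 0.1527]
tool_rot: [-0.158, 0.662, 0.728, -0.081]
force: [3.5, 1.1, 10.5]
width: 0.126
grasp_force: 27.1
time_s: 11.23
eef_pos: [0.5909, 0.0136, 0.1488]
tool_rot: [-0.157, 0.662, 0.729, -0.08]
force: [0.7, -0.4, -0.3]
width: 0.122
grasp_force: 24.9
t 11.23 p [0.5909 0.0136 0.1488] x [-0.075  0.99   0.123] y [ 0.939  0.111 -0.325] z [-0.335  0.091 -0.938] lean 19.7 -5.6 F [ 0.7 -0.4 -0.3] w 0.122 g 24.9 j [ 0.02  0.66 -0.1   1.51 -0.06  1.32  0.05]
```

```bash
for i in 1 2; do python3 -m creep '[[-1,-0.0002,0.0007,0.0019,0],[-1,-0.0002,0.0007,0.0019,0],[-1,-0.0002,0.0007,0.0019,0],[-1,0,0,0,0],[-1,0,0,0,0]]' 20 >/dev/null;python3 -c "from h import *;show()";done
```

```text
t 11.65 p [0.5909 0.0139 0.1426] x [-0.075  0.99   0.123] y [ 0.939  0.111 -0.325] z [-0.335  0.091 -0.938] lean 19.7 -5.6 F [-0.5  0.  -0.7] w 0.128 g 25.0 j [ 0.02  0.66 -0.1   1.51 -0.06  1.31  0.05]
t 12.07 p [0.5909 0.0141 0.1376] x [-0.075  0.99   0.123] y [ 0.939  0.111 -0.325] z [-0.336  0.091 -0.938] lean 19.7 -5.6 F [-2.4  0.2  6.6] w 0.128 g 26.0 j [ 0.02  0.67 -0.1   1.52 -0.06  1.3   0.05]
```

```bash
python3 -m creep '[[-1,-0.0001,-0.0017,0.001,0],[-1,-0.0001,-0.0017,0.001,0],[-1,-0.0001,-0.0017,0.001,0],[-1,-0.0001,-0.0017,0.001,0],[-1,-0.0001,-0.0017,0.001,0]]' 20 >/dev/null;python3 -c "from h import *;show()"
python3 - <<'E'
from h import *
from bench import read_camera
c=read_camera("side");np.savez("pics/side3.npz",**c)
P=cloud(c);g=c["color"].astype(int)
m=(g.min(-1)>140)&(np.ptp(g,axis=-1)<50)&(P[...,0]>.5)&(P[...,0]<.68)&(abs(P[...,1])<.09)&(P[...,2]>.055)&(P[...,2]<.25)
q=P[m];s=q[abs(q[:,1]+.022)<.008];k=np.polyfit(s[:,2],s[:,0],1);print(len(s),"edge slope",k,np.percentile(s,[2,98],axis=0).round(3))
E
```

```text
t 12.48 p [0.5869 0.0138 0.1375] x [-0.076  0.989  0.123] y [ 0.944  0.111 -0.312] z [-0.322  0.093 -0.942] lean 18.9 -5.6 F [14.   1.3 11.7] w 0.126 g 31.1 j [ 0.02  0.65 -0.1   1.54 -0.06  1.27  0.05]
158 edge slope [0.31855254 0.54644972] [[ 0.564 -0.023  0.058]
 [ 0.596 -0.015  0.146]]
```

```bash
python3 -m creep '[[-0.72,0,0,0,0],[-0.7,0,0,0,0],[-0.68,0,0,0,0],[-0.66,0,0,0,0],[-0.64,0,0,0,0]]' 20 >/dev/null;python3 -c "from h import *;show()"
cat > edge.py <<'E'
from h import *
from bench import read_camera
import sys
c=read_camera("side");np.savez("pics/side_"+sys.argv[1]+".npz",**c)
P=cloud(c);g=c["color"].astype(int)
m=(g.min(-1)>140)&(np.ptp(g,axis=-1)<50)&(P[...,0]>.5)&(P[...,0]<.68)&(abs(P[...,1])<.09)&(P[...,2]>.055)&(P[...,2]<.25)
q=P[m];s=q[abs(q[:,1]+.022)<.008];k=np.polyfit(s[:,2],s[:,0],1);print(len(s),"edge slope",k.round(3),"x@.1",np.polyval(k,.1).round(4),np.percentile(s,[2,98],axis=0).round(3).tolist())
cv2.imwrite("pics/e_"+sys.argv[1]+".png",cv2.resize(c["color"][100:290,170:330,::-1],None,fx=3.1,fy=3.1,interpolation=cv2.INTER_CUBIC))
E
python3 edge.py 4
```

```text
t 12.95 p [0.5806 0.0129 0.134 ] x [-0.074  0.99   0.123] y [ 0.938  0.111 -0.327] z [-0.337  0.091 -0.937] lean 19.8 -5.5 F [-0.6 -0.3  0.1] w 0.178 g 0.0 j [ 0.02  0.66 -0.1   1.55 -0.06  1.28  0.05]
140 edge slope [0.255 0.549] x@.1 0.5741 [[0.562, -0.022, 0.059], [0.589, -0.014, 0.146]]
```

```bash
python3 -m creep '[[-0.64,-0.0001,-0.0013,0.0015,0],[-0.64,-0.0001,-0.0013,0.0015,0],[-0.64,-0.0001,-0.0013,0.0015,0],[-0.64,-0.0001,-0.0013,0.0015,0],[-0.64,0,0,0,0]]' >/dev/null;python3 -c "from h import *;show()"; python3 edge.py 5
```

```text
t 13.42 p [0.575  0.0127 0.1306] x [-0.075  0.99   0.123] y [ 0.94   0.111 -0.323] z [-0.334  0.091 -0.938] lean 19.6 -5.6 F [ 2.4  0.1 -2.2] w 0.179 g 6.4 j [ 0.02  0.65 -0.1   1.57 -0.06  1.26  0.05]
135 edge slope [0.198 0.551] x@.1 0.5712 [[0.56, -0.022, 0.058], [0.583, -0.014, 0.144]]
```

```bash
python3 -m creep '[[-0.6,-0.0001,-0.0015,0.0012,0],[-0.56,-0.0001,-0.0017,0.0010,0],[-0.54,-0.0001,-0.0019,0.0007,0],[-0.54,-0.0001,-0.0019,0.0007,0],[-0.54,-0.0001,-0.0019,0.0007,0]]' >/dev/null;python3 -c "from h import *;show()"; python3 edge.py 6
```

```text
t 13.88 p [0.5645 0.0115 0.1295] x [-0.075  0.99   0.123] y [ 0.939  0.111 -0.325] z [-0.335  0.091 -0.938] lean 19.7 -5.6 F [-0.4  0.4  1.4] w 0.231 g 0.7 j [ 0.02  0.64 -0.1   1.6  -0.06  1.25  0.06]
138 edge slope [0.112 0.552] x@.1 0.5635 [[0.555, -0.022, 0.057], [0.573, -0.014, 0.143]]
```

```bash
python3 -m creep '[[-0.54,-0.0001,-0.0019,0.0007,0],[-0.54,-0.0001,-0.0019,0.0007,0],[-0.54,-0.0001,-0.0019,0.0007,0],[-0.54,-0.0001,-0.0019,0.0007,0],[-0.54,-0.0001,-0.001,0.0003,0]]' >/dev/null;python3 -c "from h import *;show()"; python3 edge.py 7
```

```text
t 14.35 p [0.5587 0.0108 0.1302] x [-0.075  0.99   0.123] y [ 0.942  0.111 -0.317] z [-0.328  0.092 -0.94 ] lean 19.2 -5.6 F [9.1 1.5 1.1] w 0.229 g 22.1 j [ 0.03  0.62 -0.1   1.62 -0.06  1.23  0.06]
135 edge slope [0.064 0.553] x@.1 0.5596 [[0.553, -0.023, 0.059], [0.566, -0.016, 0.144]]
```

View pics/e_7.png

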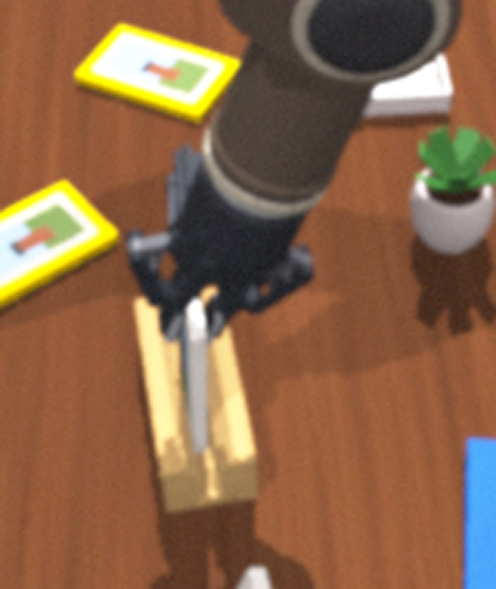

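Panel is nearly upright in the slot, with its top at (197,300) and its edge entering the slot at (200,450). It's pinched between the tilted pads, so I'll ease them open and go on.

```bash
python3 -m creep '[[-0.51,0,-0.0005,0.0002,0],[-0.48,0,-0.0009,0.0003,0],[-0.46,0,-0.0009,0.0003,0],[-0.44,0,-0.0009,0.0003,0],[-0.44,0,0,0,0]]' >/dev/null;python3 -c "from h import *;show()"; python3 edge.py 8
python3 - <<'E'
from h import *
c=load("side_8");P=cloud(c);g=c["color"].astype(int)
m=(g.min(-1)>140)&(np.ptp(g,axis=-1)<50)&(P[...,0]>.5)&(P[...,0]<.62)&(P[...,1]>-.04)&(P[...,1]<.08)&(P[...,2]>.055)&(P[...,2]<.25)
print(np.percentile(P[m],[1,99,99.8],axis=0).round(3))
E
```

```text
t 14.82 p [0.5519 0.0101 0.1293] x [-0.075  0.99   0.123] y [ 0.939  0.111 -0.326] z [-0.336  0.091 -0.937] lean 19.7 -5.6 F [1.3 0.5 3.3] w 0.276 g 2.4 j [ 0.03  0.62 -0.1   1.63 -0.06  1.23  0.06]
131 edge slope [-0.01   0.555] x@.1 0.5538 [[0.549, -0.023, 0.056], [0.559, -0.015, 0.143]]
[[ 0.519 -0.023  0.056]
 [ 0.559  0.025  0.219]
 [ 0.559  0.032  0.219]]
```

Edge slope is −0.01, so the panel is upright, and its top is at about 0.143, home height. I'll open slowly, then rise straight up.

```bash
python3 -m creep '[[-0.38,0,0,0,0],[-0.3,0,0,0,0],[-0.2,0,0,0,0],[0,0,0,0,0],[0.2,0,0,0,0]]' >/dev/null;python3 -c "from h import *;show()"; python3 edge.py 9; python3 -m creep '[[0.4,0,0,0,0],[0.4,0.0012,-0.0033,-0.0094,0],[0.4,0.0025,-0.0065,-0.0188,0],[0.4,0.0025,-0.0065,-0.0188,0],[0.4,0.0025,-0.0065,-0.0188,0]]' >/dev/null;python3 -c "from h import *;show()"; python3 edge.py 10
```

```text
t 15.28 p [0.5522 0.0101 0.1291] x [-0.075  0.99   0.123] y [ 0.939  0.111 -0.325] z [-0.336  0.091 -0.938] lean 19.7 -5.6 F [-0.2  0.   0. ] w 0.595 g 0.0 j [ 0.03  0.62 -0.1   1.63 -0.06  1.23  0.06]
133 edge slope [-0.01   0.555] x@.1 0.5544 [[0.549, -0.023, 0.056], [0.559, -0.015, 0.143]]
t 15.75 p [0.5523 0.0102 0.201 ] x [-0.075  0.99   0.123] y [ 0.939  0.111 -0.325] z [-0.335  0.091 -0.938] lean 19.7 -5.6 F [-0.3 -0.3 -0.1] w 0.704 g 0.0 j [ 0.03  0.54 -0.1   1.57 -0.06  1.36  0.05]
132 edge slope [0.005 0.554] x@.1 0.5546 [[0.549, -0.024, 0.057], [0.56, -0.016, 0.143]]
```

Still upright after the release. I'll back away further and check with both cameras.

```bash
python3 -m creep '[[0.4,0.005,-0.013,-0.037,0],[0.4,0.005,-0.013,-0.037,0],[0.4,0.03,0,-0.02,0],[0.4,0.04,0,0,0],[0.4,0.04,0,0,0]]' >/dev/null;python3 -m creep '[[0.4,0.04,0,0,0],[0.4,0.04,0,0,0],[0.4,0.04,0,0,0],[0.4,0.04,0,0,0],[0.4,0,0,0,0]]' >/dev/null; python3 -c "from h import *;show()"; python3 edge.py 11
python3 - <<'E'
from h import *
from bench import read_camera
t=read_camera("top");np.savez("pics/top9.npz",**t);s=load("side_11")
a=cv2.resize(s["color"][130:290,180:310,::-1],(390,480),interpolation=cv2.INTER_CUBIC)   # x3
b=cv2.resize(t["color"][200:300,240:360,::-1],(400,333),interpolation=cv2.INTER_CUBIC)  # x3.33
b=cv2.copyMakeBorder(b,0,147,0,0,cv2.BORDER_CONSTANT);cv2.imwrite("pics/final.png",np.hstack([a,b]))
for c in(t,s):
    P=cloud(c);g=c["color"].astype(int)
    m=(g.min(-1)>140)&(np.ptp(g,axis=-1)<50)&(P[...,0]>.5)&(P[...,0]<.62)&(P[...,1]>-.04)&(P[...,1]<.08)&(P[...,2]>.055)&(P[...,2]<.17)
    q=P[m];print(len(q),np.percentile(q,[1,50,99],axis=0).round(4).tolist())
    for lo in np.arange(-.02,.06,.016):
        r=q[(q[:,1]>lo)&(q[:,1]<lo+.016)]
        if len(r)>5: print("  y",lo.round(3),"top z",np.percentile(r[:,2],95).round(4),"x there",np.median(r[r[:,2]>.135,0]).round(4))
E
```

```text
t 16.63 p [0.5351 0.2856 0.3323] x [-0.086  0.988  0.13 ] y [ 0.938  0.124 -0.325] z [-0.337  0.094 -0.937] lean 19.8 -5.7 F [-1.8  0.3 -0.6] w 0.699 g 0.0 j [-0.32  0.51 -0.2   1.32 -0.15  1.58 -0.38]
118 edge slope [0.005 0.554] x@.1 0.5544 [[0.55, -0.023, 0.057], [0.559, -0.016, 0.143]]
285 [[0.5381, -0.0219, 0.0615], [0.5456, 0.0206, 0.1409], [0.5554, 0.0599, 0.1474]]
  y -0.02 top z 0.1458 x there 0.5507
  y -0.004 top z 0.1457 x there 0.5485
  y 0.012 top z 0.1464 x there 0.5469
  y 0.028 top z 0.147 x there 0.5454
  y 0.044 top z 0.1449 x there 0.5427
266 [[0.5423, -0.0234, 0.0578], [0.5519, -0.0066, 0.1389], [0.5589, 0.0598, 0.1445]]
  y -0.02 top z 0.1437 x there 0.5538
  y -0.004 top z 0.1438 x there 0.5523
  y 0.012 top z 0.1443 x there 0.5505
  y 0.028 top z 0.1436 x there 0.5486
  y 0.044 top z 0.1445 x there 0.5468
```

View pics/final.png

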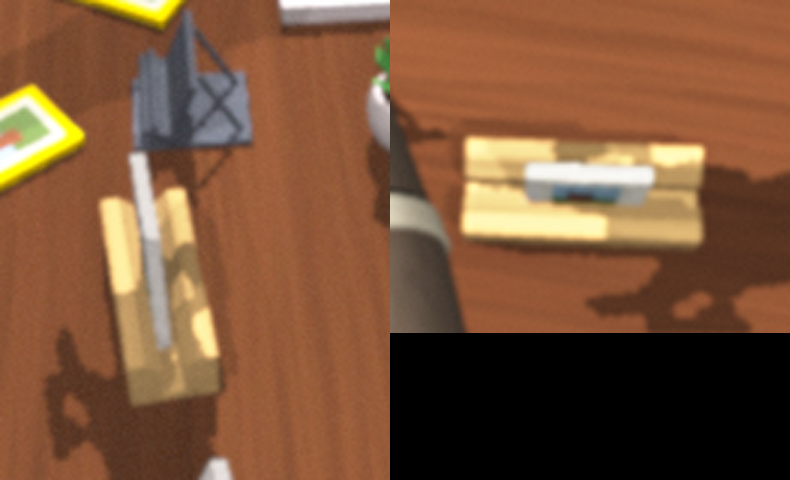

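The picture stands upright in the slot: top edge level from (527,170) to (652,170) in the top crop, height 0.144 ± 0.002, within 1–2 mm of the 0.143 expected when home. It's centred on the block at y≈0.019, and the gripper is clear.

```bash
python3 -c "
from bench import *
print(sign_off())"
```

```text
the job is handed in; nothing more can be done
None
```

The tall picture is in the block's slot, upright and mid-block: its lower edge went in leaning, then I straightened it, it slid home in the loosened jaws and I let go. I handed the job in at about 17 s, with nothing else touched as far as I could tell; no verdict came back.

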